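# Bolt the drying box and start it

### The job

The lid of the drying box is shut but not bolted: slide its steel bolt fully home through the keeper. Then start the dryer at its control box: twist the black spring-return switch clockwise all the way to its stop, hold it there for a moment, and let go so that it springs back. Never turn the switch before the bolt is home, and leave the loose things lying around where they are.

Things in the scene. Friction and masses are not known exactly. Their poses are not given: they have to be found in the camera images.
- drying_box: Low grey box, 160 (x) x 190 (y) x 66 mm high, fixed, left or right of the control box, yaw up to 0.35 rad. Origin: centre of underside, z up. Aluminium lid with clear window over the -y two thirds stays shut; the grey strip at the +y end carries the keeper. Bolt staples and keeper (21 mm wide) stand on the line x = -45 mm, tops 84 mm above the table; only the bolt's knob is higher.
- bolt (a joint): Slide (m) of the steel bolt, a 10 mm rod, axis 75 mm above the table, with an upright knob at its rear end. 0 = drawn back, 0.045 = fully home in the keeper (hard stop); starts between 0 and 0.012. Grows towards +y of the drying box. About 2.5 N friction; stays where it is left.
- bolt_knob (a point): Point on the axis of the bolt's upright round knob, 103 mm above the table; knob 16 mm in diameter from 92 to 113 mm above the table, rounded top at 117 mm, on a 10 mm stem. Moves with the bolt; axes as the drying box: the bolt slides home along +y. With the bolt home, the knob's axis is 13.5 mm short of the nearest staple.
- control_box: Grey box, 100 x 100 x 55 mm high, on the table and fixed, with the switch in the middle of its top and a short cable gland on its +x side; turned up to 0.45 rad. Origin: centre of its underside; z up.
- switch (a joint): Turn of the black rotary switch, rad: 0 = at rest, 1.05 = at its stop (hard). It grows as the switch turns clockwise seen from above. A spring drives it back to 0: 0.04 N m at rest, 0.155 N m at the stop, plus 0.008 N m friction; let go, it returns by itself within about half a second.
- switch_grip (a point): Point on the switch's vertical axis, 80 mm above the table, in its grip bar: upright black bar 48 mm long, 14 mm thick, 63 to 93 mm above the table, on a disc 50 mm in diameter whose top is at 63 mm. Axes turn with the switch: x along the bar (white line at its -x end), y across it (pinch along y), z up.
- marker: Blue marker pen, 128 x 16 x 14 mm, lying near the front edge of the table; bystander. Origin: centre of its underside.
- screwdriver: Screwdriver with red handle, 185 x 27 x 26 mm, lying near the front edge; bystander. Origin: centre of its underside.
- rubber_pad: Grey rubber printing pad on a wooden base, 40 x 50 x 47 mm, near the front edge; bystander. Origin: centre of its underside.
- hex_key: Black L-shaped hex key, 79 x 31 x 6 mm, lying behind the boxes; bystander. Origin: centre of its underside.
There are look-alikes about, which are no part of the job. Of the things that look like the control_box, the larger one is meant.

How it is judged:
By the outcome, as a careful person would: the job done as asked, in the order asked, and still so for the second after the job is handed in, with the robot touching nothing.
It also fails if it takes over 48 s, if anything falls off the work surface, if the arm or the gripper's body presses on something with over 40 N, if the wrist force passes 120 N, or if a joint passes its speed limit or range.

### The arm

A 7-joint arm with a two-finger parallel gripper is mounted at the origin on a cart in front of the work surface, level with it; the furniture and walls round the work are solid. World frame = base frame: x ahead of the robot, y to its left, z up, the work surface at z = 0. Lengths are in m, angles in rad, forces in N, time in s.
With the tool pointing down it reaches from about 0.425 to 0.875 m from the base axis. Payload 8.4 kg.
Tool frame: the origin (TCP) lies at the very end of the fingers, on their centre line; the grasp point (between the pads) lies 19 mm behind it; z points along the fingers, y is the line along which they close (so a half turn about z gives the same grasp; the last joint's range is limited). The gripper opens to 85 mm and grips with 20 to 120 N. Pads are 22 mm wide; open, the fingers measure 114 mm over their backs; the gripper's body (76 mm by 85 mm) begins 54 mm behind the grasp point. The pads swing forward as they close: fully open they stand 13 mm farther back than shut.
Start: joints at [1.239, 0.333, 0.04, 1.465, -0.013, 1.343, -0.059], TCP at [0.15, -0.632, 0.193] pointing down, gripper open.
Joint ranges: [-2.58, 2.58], [-0.38, 2.09], [-1.3, 1.39], [0.25, 2.4], [-1.5, 4.64], [0.08, 2.09], [-2.65, 2.65]. Speed limits (rad/s): [2.22, 2.22, 2.79, 2.79, 3.14, 3.14, 3.14].

### API

Orientations are given as a rotation vector (axis times angle).
In Python, from station import arm gives the robot as it stands.
- The arm moves only by the tool move_arm, never from a script. Its argument "commands" is a list of rows, each an object with "delta_pos": the shift along the tool's x, y, z in m, a list of three; "twist": the turn, a rotation vector about the tool's x, y, z in rad, a list of three; "fingers": the finger opening in m, from 0 to 0.0854. In form: [{"delta_pos": [x, y, z], "twist": [rx, ry, rz], "fingers": fingers}, ...]. A call has 1 to 8 rows; each row is the pose to reach, as a shift and turn from the pose commanded when the call began, along the tool's axes at that moment; what a row does not reach only later rows make up. A row lasts 1/8 s, in which the tool goes at most 62.5 mm and 10.7 degrees, less where a joint would pass 70% of its speed; a pose out of reach is approached as far as the arm can. A call with a gripper value outside its range is refused whole. The fingers move at their own pace and stop on an object; "grip_force" is the grip in N (left out, the last holds). Time passes only in rows, so rows that repeat a pose let the fingers close. It gives the time, the measured TCP pose, the force, the opening and the grip force at its end, in the units of the state.
- arm.observe(): the state, without advancing time (a new reading comes with each control period).
- arm.snapshot(name): name is "side" or "top"; returns the picture (420x560x3 uint8, red, green, blue); there is no depth.
- arm.calibration(name): a dict with "fx", "fy", "cx", "cy" (pixels), "R" (3x3) and "t" (3): a world point X has camera coordinates R X + t. Camera axes: x right, y down, z forward; pixel columns grow to the right and rows downward; lengths in m; the calibration is good to about 2 mm. A picture is of the moment at which its call begins. calibration takes no time and is no camera call.
- arm.close_job(): hands the job in; it is judged then, once.
The state is a dict: "t": time; "joint_pos": joint angles; "dq": joint speeds; "joint_torque": joint torques, N m; "tool_pos": TCP position; "orientation": TCP orientation; "contact_force": force on the tool from outside, world axes, zero at the start; "wrist_torque": the same for the moment, N m; "grip_width": finger opening in m; "gripper_force": force on a finger pad.
Only numpy, scipy, OpenCV 4.12 (cv2) and the standard library are available. Lean on these libraries where they do the work, as an engineer would, in place of code of your own. Each camera call takes 0.05 s, during which the arm holds its last target. There are 200 camera calls.

## Working session

There is one attempt and no reset: what is moved stays moved. The work goes in short steps, Python scripts to look and compute and a tool call to move; the robot and the scene stay as the last step left them, time stands still between calls to the robot, and variables do not carry over. Pictures are saved under pics/ and viewed, at most 10 in all, crops included, and the job is handed in when it is done.

Besides the shell and the picture viewer there is one more tool, called by a JSON object that holds its "api" and its "payload", one argument or row to a line. move_arm: Moves the arm, as the interface text tells. Its arguments: {"type":"object","properties":{"commands":{"type":"array"},"grip_force":{"type":"number"}},"required":["commands"]}

```bash
mkdir -p pics; ls; python3 - <<'E'
from station import arm
import cv2,json
for n in("top","side"):
    im=arm.snapshot(n); cv2.imwrite(f"pics/{n}0.png",im[:,:,::-1])
    c=arm.calibration(n); print(n,{k:(v.round(4).tolist() if hasattr(v,'round') and hasattr(v,'tolist') else v) for k,v in c.items()})
s=arm.observe(); print(s)
E
```

```text
pics
top {'fx': 463.24330869038334, 'fy': 463.24330869038334, 'cx': 268.766367897817, 'cy': 208.755973475082, 'R': [[-0.0014, -1.0, 0.0021], [-0.9938, 0.0012, -0.111], [0.111, -0.0022, -0.9938]], 't': [0.0289, 0.5474, 1.0403]}
side {'fx': 396.9288842665075, 'fy': 396.9288842665075, 'cx': 276.2557241135426, 'cy': 210.67248174157103, 'R': [[0.9995, 0.0223, -0.0207], [-0.005, -0.5495, -0.8355], [-0.03, 0.8352, -0.5491]], 't': [-0.5239, 0.0994, 0.8838]}
{'t': 0.1, 'joint_pos': array([ 1.23880283,  0.33384459,  0.03981883,  1.46620024, -0.01339554,
        1.34333534, -0.05847023]), 'dq': array([ 0.00165068, -0.00331239,  0.0011169 , -0.00222791,  0.00096145,
       -0.00060757, -0.0003508 ]), 'joint_torque': array([ 5.09655903e-03, -6.60014105e+01,  1.37082428e+00, -4.06472611e+01,
        1.71589293e-02,  8.99165869e-03,  3.78846642e-05]), 'tool_pos': array([ 0.14984096, -0.63198568,  0.19189819]), 'orientation': array([-3.11883396e+00, -3.64775515e-01,  4.14031536e-04]), 'contact_force': array([0.1496169 , 0.1094209 , 0.25110432]), 'wrist_torque': array([0.04044289, 0.01566237, 0.02253825]), 'gripper_force': 0.0, 'grip_width': 0.08535732969025935}
```

View pics/top0.png

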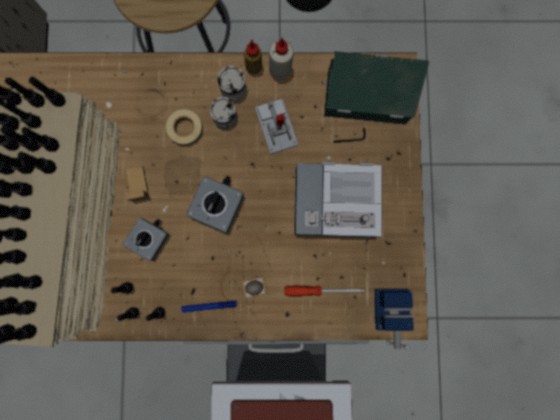

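View pics/side0.png

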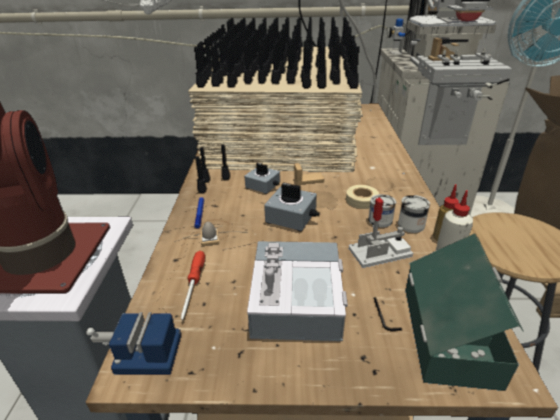

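The top view shows the drying box at (338,200), with its grey +y strip on the left and the bolt line along v≈218. Two boxes look like the control box: a larger one at (215,204) and a smaller one at (146,239). The larger one fits the description. Next I'll enlarge to confirm this and measure.

```bash
python3 - <<'E'
import cv2,numpy as np
t=cv2.imread("pics/top0.png");s=cv2.imread("pics/side0.png")
def crop(im,u,v,w,h,k): 
    c=cv2.resize(im[v:v+h,u:u+w],None,fx=k,fy=k,interpolation=cv2.INTER_CUBIC)
    c=cv2.convertScaleAbs(c,alpha=1.5,beta=15)
    for i in range(0,w,10): cv2.line(c,(i*k,0),(i*k,6 if i%50 else 14),(0,0,255),1)
    for i in range(0,h,10): cv2.line(c,(0,i*k),(6 if i%50 else 14,i*k),(0,0,255),1)
    return c
a=crop(t,290,155,100,90,6)   # drying box
cv2.imwrite("pics/a.png",a)
b=np.hstack([crop(t,120,165,130,100,4)[:400],crop(s,245,155,70,100,4)])
cv2.imwrite("pics/b.png",b); print(a.shape,b.shape)
cv2.imwrite("pics/c.png",crop(s,245,235,105,105,5))
E
```

```text
(540, 600, 3) (400, 800, 3)
```

View pics/a.png

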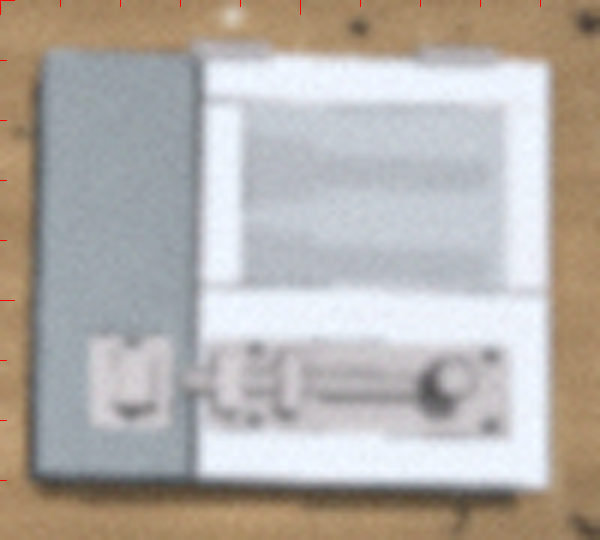

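View pics/b.png

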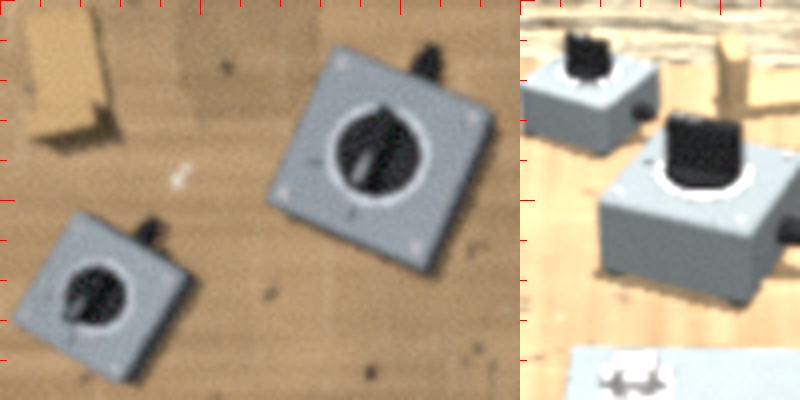

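View pics/c.png

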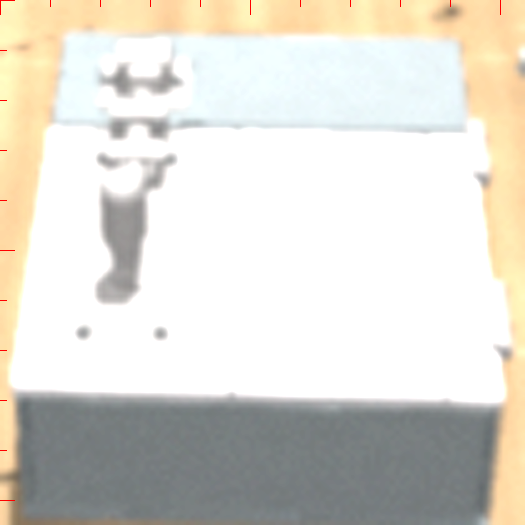

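The crops confirm the candidates: larger control box centred at about (214,203) px with its gland at (227,181) and the black bar's white line towards the lower left, and a clearly smaller look-alike at (144,239). The knob top is at (366,218) in the top view and (269.4,270.6) in the side view.

```bash
cat > h.py <<'E'
import numpy as np
from station import arm
def ray(n,u,v):
    c=arm.calibration(n); R=np.array(c['R']);t=np.array(c['t'])
    d=R.T@np.array([(u-c['cx'])/c['fx'],(v-c['cy'])/c['fy'],1]); return -R.T@t,d
def at(n,u,v,z): o,d=ray(n,u,v); return o+d*(z-o[2])/d[2]
def proj(n,X):
    c=arm.calibration(n); p=np.array(c['R'])@X+np.array(c['t']); return np.array([c['fx']*p[0]/p[2]+c['cx'],c['fy']*p[1]/p[2]+c['cy']])
def tri(a,b):
    (o1,d1),(o2,d2)=ray(*a),ray(*b); s=np.linalg.lstsq(np.c_[d1,-d2],o2-o1,rcond=None)[0]
    p,q=o1+s[0]*d1,o2+s[1]*d2; return (p+q)/2,np.linalg.norm(p-q)
E
python3 - <<'E'
from h import *
np.set_printoptions(precision=4,suppress=True)
ca=lambda x,y:(290+x/6,155+y/6); cb=lambda x,y:(120+x/4,165+y/4)
D=np.array([at("top",*ca(*p),.066) for p in[(45,52),(550,60),(548,485),(33,473)]])  # TL,TR,BR,BL
print("drying",D[:,:2],D.mean(0),"len",[np.linalg.norm(D[i]-D[i-1]) for i in range(4)])
for i,j in((1,0),(2,3)): d=D[j]-D[i]; print("yaw from y", np.arctan2(-d[0],d[1]))
for i,j in((3,0),(2,1)): d=D[j]-D[i]; print("yaw from x", np.arctan2(d[1],d[0]))
print("knob top view @.115",at("top",*ca(455,378),.115)," tri",tri(("top",*ca(455,378)),("side",245+122/5,235+178/5)))
C=np.array([at("top",*cb(*p),.055) for p in[(337,45),(494,108),(428,272),(266,200)]])
print("control",C.mean(0),[np.linalg.norm(C[i]-C[i-1]) for i in range(4)])
for i,j in((3,0),(2,1)): d=C[j]-C[i]; print("yaw x",np.arctan2(d[1],d[0]))
for i,j in((1,0),(2,3)): d=C[j]-C[i]; print("yaw y",np.arctan2(-d[0],d[1]))
print("disc",at("top",*cb(378,153),.063))
for p in[(352,180),(368,150),(382,108)]: print("bar top",p,at("top",*cb(*p),.093))
for p in[(667,115),(743,120)]: print("bar side",at("side",245+(p[0]-520)/4,155+p[1]/4,.093))
import cv2
t=cv2.imread("pics/top0.png")[185:222,196:234]
t=cv2.resize(t,None,fx=14,fy=14,interpolation=cv2.INTER_CUBIC)
t=(255*(np.clip(t/110.,0,1))**.6).astype(np.uint8)
s=cv2.imread("pics/side0.png")[172:212,268:312]
s=cv2.resize(s,None,fx=5,fy=5,interpolation=cv2.INTER_CUBIC); s=(255*(np.clip(s/110.,0,1))**.6).astype(np.uint8)
o=np.zeros((518,532+220,3),np.uint8); o[:,:532]=t; o[:200,532:]=s; cv2.imwrite("pics/d.png",o)
E
```

```text
drying [[ 0.6458 -0.0368]
 [ 0.6426 -0.227 ]
 [ 0.4826 -0.2217]
 [ 0.4873 -0.0311]] [ 0.5646 -0.1291  0.066 ] len [np.float64(0.15863072217053514), np.float64(0.19017042828316663), np.float64(0.16005324718506733), np.float64(0.19066058415383014)]
yaw from y -0.0170822558206702
yaw from y -0.024589317964079576
yaw from x -0.0363035335817467
yaw from x -0.03310332193269014
knob top view @.115 [ 0.518  -0.1778  0.115 ]  tri (array([ 0.5186, -0.1779,  0.114 ]), np.float64(0.0010499127294574006))
control [0.5557 0.149  0.055 ] [np.float64(0.09664111309372599), np.float64(0.09654501866534299), np.float64(0.09987847643064564), np.float64(0.10024547950761604)]
yaw x -0.4125550824809945
yaw x -0.3751580606100468
yaw y -0.385488939754214
yaw y -0.4180889999066695
disc [0.5563 0.1499 0.063 ]
bar top (352, 180) [0.5379 0.1604 0.093 ]
bar top (368, 150) [0.5543 0.1519 0.093 ]
bar top (382, 108) [0.5774 0.1446 0.093 ]
bar side [0.5357 0.1509 0.093 ]
bar side [0.5806 0.1442 0.093 ]
```

View pics/d.png

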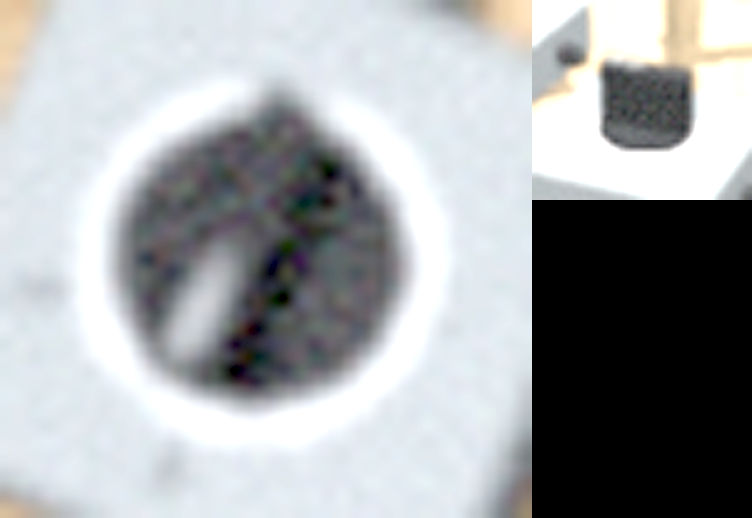

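The disc and bar are centred at about (0.556, 0.150), and the bar runs along the box's x axis at yaw ≈ -0.40. The knob is at (0.518, -0.178), z≈0.114, and both views agree on it to 1 mm. The box sizes match the given ones. I'll push the knob from behind with closed fingers.

```bash
cat >> h.py <<'E'
from scipy.spatial.transform import Rotation as Ro
def go(p,yaz):
    "delta_pos, twist to reach TCP p, pointing down, tool y at azimuth yaz"
    s=arm.observe(); R0=Ro.from_rotvec(s['orientation'])
    y=np.array([np.cos(yaz),np.sin(yaz),0]); z=np.array([0,0,-1.]); R1=Ro.from_matrix(np.c_[np.cross(y,z),y,z])
    print("d",R0.inv().apply(np.array(p)-s['tool_pos']).round(4).tolist(),"tw",(R0.inv()*R1).as_rotvec().round(4).tolist(),"pos",s['tool_pos'].round(4),"F",s['contact_force'].round(1),"q",s['joint_pos'].round(2),"w",round(s['grip_width'],4),"t",round(s['t'],2))
E
python3 -c "
from h import *
go([.518,-.210,.19],-.026)
yaw=-.026; print('staple',at('top',340.3,218,.084))"
```

```text
d [0.4556, -0.3256, 0.0024] tw [-0.0014, -0.0009, -1.3119] pos [ 0.1498 -0.632   0.1919] F [0.1 0.1 0.3] q [ 1.24  0.33  0.04  1.47 -0.01  1.34 -0.06] w 0.0854 t 0.1
staple [ 0.5208601  -0.12842263  0.084     ]
```

{"api": "move_arm", "payload": {
  "commands": [
    {"delta_pos": [0.057,-0.041,0],"twist": [0,0,-0.164],"fingers": 0},
    {"delta_pos": [0.114,-0.081,0],"twist": [0,0,-0.328],"fingers": 0},
    {"delta_pos": [0.171,-0.122,0],"twist": [0,0,-0.492],"fingers": 0},
    {"delta_pos": [0.228,-0.163,0],"twist": [0,0,-0.656],"fingers": 0},
    {"delta_pos": [0.285,-0.204,0],"twist": [0,0,-0.82],"fingers": 0},
    {"delta_pos": [0.342,-0.244,0],"twist": [0,0,-0.984],"fingers": 0},
    {"delta_pos": [0.399,-0.285,0],"twist": [0,0,-1.148],"fingers": 0},
    {"delta_pos": [0.456,-0.326,0.002],"twist": [0,0,-1.312],"fingers": 0}
  ],
  "grip_force": 25
}}

```text
t: 1.1
tool_pos: [0.4796, -0.2541, 0.1917]
orientation: [2.244, 2.198, -0.0]
contact_force: [1.2, -0.6, -0.2]
grip_width: -0.0001
gripper_force: 0.0
```

{"api": "move_arm", "payload": {
  "commands": [
    {"delta_pos": [0,0,0],"twist": [0,0,0],"fingers": 0},
    {"delta_pos": [0,0,0],"twist": [0,0,0],"fingers": 0}
  ]
}}

```text
t: 1.35
tool_pos: [0.4782, -0.2561, 0.1913]
orientation: [-2.25, -2.191, 0.001]
contact_force: [-0.0, -0.7, -1.1]
grip_width: 0.0002
gripper_force: 0.0
```

```bash
python3 -c "
from h import *
go([.518,-.210,.096],-.026)"
```

```text
d [0.0471, 0.0386, 0.0952] tw [-0.001, -0.0, -0.0007] pos [ 0.4782 -0.2561  0.1913] F [-0.  -0.7 -1.1] q [ 0.79  0.14 -0.42  1.71  0.06  1.3   0.33] w 0.0002 t 1.35
```

{"api": "move_arm", "payload": {
  "commands": [
    {"delta_pos": [0.024,0.019,0],"twist": [0,0,0],"fingers": 0},
    {"delta_pos": [0.047,0.039,0],"twist": [0,0,0],"fingers": 0},
    {"delta_pos": [0.047,0.039,0.03],"twist": [0,0,0],"fingers": 0},
    {"delta_pos": [0.047,0.039,0.06],"twist": [0,0,0],"fingers": 0},
    {"delta_pos": [0.047,0.039,0.085],"twist": [0,0,0],"fingers": 0},
    {"delta_pos": [0.047,0.039,0.095],"twist": [0,0,0],"fingers": 0},
    {"delta_pos": [0.047,0.039,0.095],"twist": [0,0,0],"fingers": 0}
  ]
}}

```text
t: 2.22
tool_pos: [0.5182, -0.2107, 0.0965]
orientation: [-2.252, -2.19, 0.001]
contact_force: [0.2, -0.4, 0.5]
grip_width: -0.0
gripper_force: 0.0
```

```bash
python3 - <<'E'
from h import *
import cv2
go([.518,-.161,.096],-.026)
t=arm.snapshot("top")[155:245,290:390,::-1];s=arm.snapshot("side")[225:345,240:360,::-1]
cv2.imwrite("pics/e.png",np.hstack([cv2.resize(t,(400,360)),cv2.resize(s,(360,360))]))
E
```

```text
d [0.0497, -0.0016, 0.0005] tw [-0.0009, -0.0002, -0.0019] pos [ 0.5182 -0.2107  0.0965] F [ 0.2 -0.4  0.5] q [ 0.7   0.26 -0.46  1.79  0.13  1.12  0.18] w -0.0 t 2.23
```

View pics/e.png

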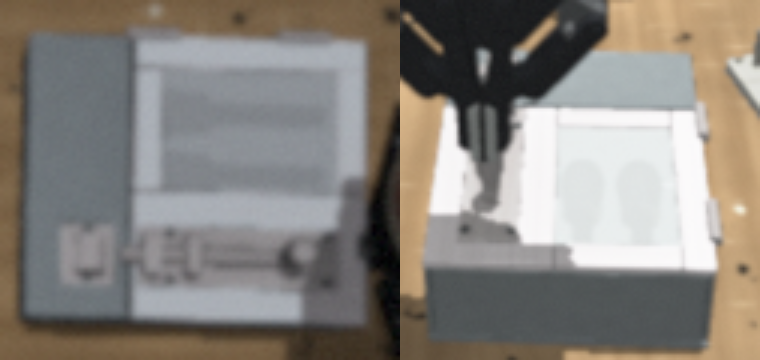

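The closed fingers stand behind the knob (knob at about (300,255) in the left crop) and in line with the bolt. Pushing along tool x.

{"api": "move_arm", "payload": {
  "commands": [
    {"delta_pos": [0.006,-0.001,0],"twist": [0,0,0],"fingers": 0},
    {"delta_pos": [0.012,-0.001,0],"twist": [0,0,0],"fingers": 0},
    {"delta_pos": [0.018,-0.001,0],"twist": [0,0,0],"fingers": 0},
    {"delta_pos": [0.023,-0.001,0],"twist": [0,0,0],"fingers": 0},
    {"delta_pos": [0.028,-0.001,0],"twist": [0,0,0],"fingers": 0},
    {"delta_pos": [0.033,-0.001,0],"twist": [0,0,0],"fingers": 0},
    {"delta_pos": [0.037,-0.001,0],"twist": [0,0,0],"fingers": 0},
    {"delta_pos": [0.04,-0.001,0],"twist": [0,0,0],"fingers": 0}
  ]
}}

```text
t: 3.32
tool_pos: [0.519, -0.1695, 0.0967]
orientation: [-2.25, -2.192, -0.0]
contact_force: [-0.2, 0.2, 0.7]
grip_width: -0.0001
gripper_force: 0.0
```

{"api": "move_arm", "payload": {
  "commands": [
    {"delta_pos": [0.002,0,0],"twist": [0,0,0],"fingers": 0},
    {"delta_pos": [0.004,0,0],"twist": [0,0,0],"fingers": 0},
    {"delta_pos": [0.006,0,0],"twist": [0,0,0],"fingers": 0}
  ]
}}

```text
t: 3.7
tool_pos: [0.5191, -0.1637, 0.0967]
orientation: [-2.25, -2.192, 0.0]
contact_force: [0.2, -0.0, -0.5]
grip_width: 0.0
gripper_force: 0.0
```

{"api": "move_arm", "payload": {
  "commands": [
    {"delta_pos": [0.0015,0,0],"twist": [0,0,0],"fingers": 0},
    {"delta_pos": [0.003,0,0],"twist": [0,0,0],"fingers": 0}
  ]
}}

```text
t: 3.95
tool_pos: [0.5192, -0.1607, 0.0967]
orientation: [-2.25, -2.192, -0.0]
contact_force: [-0.5, -0.2, -1.1]
grip_width: 0.0
gripper_force: 0.0
```

There's no 2.5 N reaction, so I'll look before going on.

```bash
python3 - <<'E'
from h import *
import cv2
t=arm.snapshot("top")[150:250,290:410,::-1];s=arm.snapshot("side")[195:315,230:320,::-1]
o=np.hstack([cv2.resize(t,(420,350),interpolation=3),cv2.resize(s,(360,480),interpolation=3)[:350]]) if 0 else None
a=cv2.resize(t,(480,400),interpolation=3);b=cv2.resize(s,(315,420),interpolation=3)[:400]
cv2.imwrite("pics/f.png",cv2.convertScaleAbs(np.hstack([a,b]),alpha=1.4,beta=10))
E
```

```text
(no output)
```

View pics/f.png

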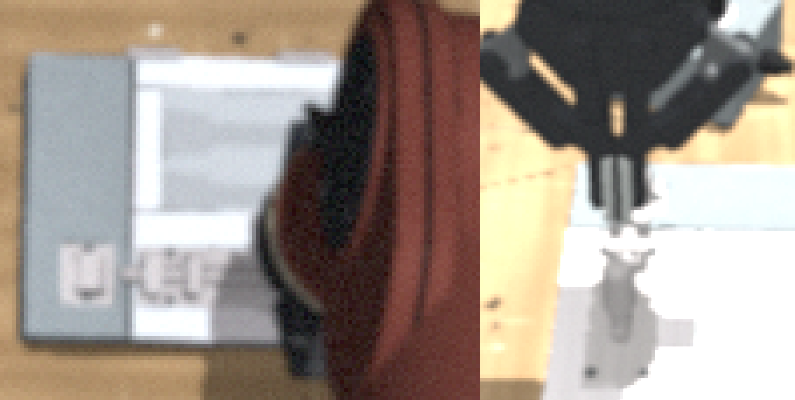

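```bash
python3 - <<'E'
from h import *
s=arm.observe();p=s['tool_pos'];print(p,s['contact_force'])
for n in("side","top"):
    c=arm.calibration(n);print(n,"cam",(-np.array(c['R']).T@np.array(c['t'])).round(3),"tcp",proj(n,p),"knob0",proj(n,[.518,-.178,.115]),"knob home",proj(n,[.519,-.142,.115]),proj(n,[.519,-.142,.092]))
import cv2
s=arm.snapshot("side")[225:315,235:305,::-1]; s=cv2.resize(s,None,fx=6,fy=6,interpolation=3); cv2.imwrite("pics/g.png",s)
E
```

```text
[ 0.51919324 -0.16060975  0.09672219] [-0.52396311  1.19382897 -0.35414902]
side cam [ 0.551 -0.672  0.558] tcp [270.13247743 271.4034478 ] knob0 [268.71991637 270.22081769] knob home [270.09112901 256.17445182] [270.4724394  266.26208258]
top cam [0.429 0.031 1.095] tcp [356.10245637 218.21299584] knob0 [365.92970693 217.98163068] knob home [348.9765974  217.53322363] [347.13357675 218.50914958]
```

View pics/g.png

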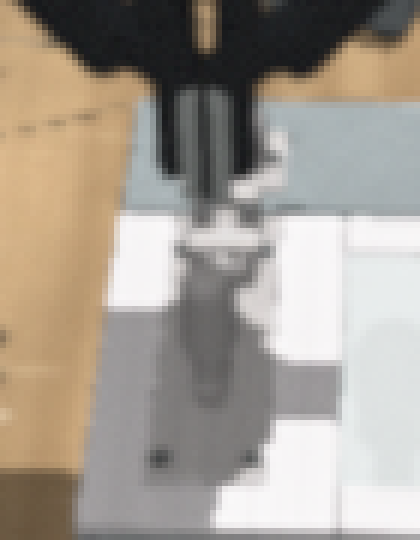

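The view shows the bolt unmoved: its tip is still at u≈320 in the top view, and the knob is still at (269,270) in the side view. The closed fingertips appear at about (269,258), where the reported TCP projects to (270,271). So the tips sit about 20 mm higher than reported and passed just over the knob. I'll back off and lower to TCP z=0.077, which clears the lid (0.066) either way.

{"api": "move_arm", "payload": {
  "commands": [
    {"delta_pos": [-0.025,0,0],"twist": [0,0,0],"fingers": 0},
    {"delta_pos": [-0.05,0.001,0],"twist": [0,0,0],"fingers": 0},
    {"delta_pos": [-0.052,0.001,0],"twist": [0,0,0],"fingers": 0},
    {"delta_pos": [-0.052,0.001,0.01],"twist": [0,0,0],"fingers": 0},
    {"delta_pos": [-0.052,0.001,0.02],"twist": [0,0,0],"fingers": 0},
    {"delta_pos": [-0.052,0.001,0.02],"twist": [0,0,0],"fingers": 0}
  ]
}}

```text
t: 4.85
tool_pos: [0.5181, -0.2117, 0.0754]
orientation: [-2.247, -2.192, 0.001]
contact_force: [0.1, 0.5, -0.4]
grip_width: 0.0
gripper_force: 0.0
```

```bash
python3 - <<'E'
from h import *
import cv2
s=arm.observe();p=s['tool_pos'];print(p,s['contact_force'].round(1)); print(proj("side",p))
s=arm.snapshot("side")[225:325,235:305,::-1]; s=cv2.resize(s,None,fx=6,fy=6,interpolation=3); 
cv2.circle(s,tuple(((proj("side",p)-[235,225])*6).astype(int)),5,(0,0,255),1); cv2.imwrite("pics/h.png",cv2.convertScaleAbs(s,alpha=1.3,beta=10))
E
```

```text
[ 0.51810827 -0.21165673  0.07539251] [ 0.1  0.5 -0.4]
[268.75449257 302.29955782]
```

View pics/h.png

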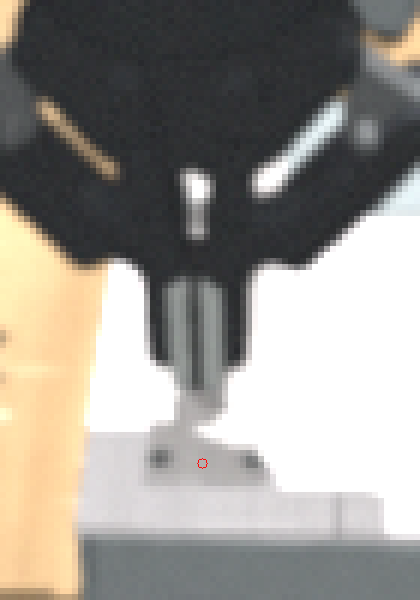

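The fingertips appear at about v=290 against 302 reported, so they are really at z≈0.097 and level with the knob. Pushing now.

{"api": "move_arm", "payload": {
  "commands": [
    {"delta_pos": [0.006,0,0],"twist": [0,0,0],"fingers": 0},
    {"delta_pos": [0.012,0,0],"twist": [0,0,0],"fingers": 0},
    {"delta_pos": [0.016,0,0],"twist": [0,0,0],"fingers": 0},
    {"delta_pos": [0.02,0,0],"twist": [0,0,0],"fingers": 0},
    {"delta_pos": [0.024,0,0],"twist": [0,0,0],"fingers": 0}
  ]
}}

```text
t: 5.52
tool_pos: [0.5195, -0.1893, 0.0769]
orientation: [2.25, 2.191, -0.001]
contact_force: [0.5, -2.8, 0.9]
grip_width: 0.0
gripper_force: 1.1
```

{"api": "move_arm", "payload": {
  "commands": [
    {"delta_pos": [0.003,0,0],"twist": [0,0,0],"fingers": 0},
    {"delta_pos": [0.007,0,0],"twist": [0,0,0],"fingers": 0},
    {"delta_pos": [0.011,0,0],"twist": [0,0,0],"fingers": 0},
    {"delta_pos": [0.015,0,0],"twist": [0,0,0],"fingers": 0}
  ]
}}

```text
t: 6.02
tool_pos: [0.52, -0.1735, 0.0768]
orientation: [2.25, 2.192, 0.0]
contact_force: [-0.3, -3.6, 1.3]
grip_width: -0.0001
gripper_force: 1.4
```

The reaction is now about 3 N, so the bolt is moving. I'll continue in small steps to the hard stop.

{"api": "move_arm", "payload": {
  "commands": [
    {"delta_pos": [0.003,0,0],"twist": [0,0,0],"fingers": 0},
    {"delta_pos": [0.006,0,0],"twist": [0,0,0],"fingers": 0},
    {"delta_pos": [0.008,0,0],"twist": [0,0,0],"fingers": 0}
  ]
}}

```text
t: 6.4
tool_pos: [0.5201, -0.1656, 0.0768]
orientation: [2.25, 2.192, 0.0]
contact_force: [-0.4, -3.6, 1.2]
grip_width: -0.0001
gripper_force: 1.4
```

{"api": "move_arm", "payload": {
  "commands": [
    {"delta_pos": [0.0015,0,0],"twist": [0,0,0],"fingers": 0},
    {"delta_pos": [0.003,0,0],"twist": [0,0,0],"fingers": 0}
  ]
}}

```text
t: 6.65
tool_pos: [0.5202, -0.1628, 0.0768]
orientation: [2.25, 2.192, 0.0]
contact_force: [0.7, -3.0, 1.5]
grip_width: 0.0001
gripper_force: 1.5
```

{"api": "move_arm", "payload": {
  "commands": [
    {"delta_pos": [0.0015,0,0],"twist": [0,0,0],"fingers": 0},
    {"delta_pos": [0.0015,0,0],"twist": [0,0,0],"fingers": 0}
  ]
}}

```text
t: 6.9
tool_pos: [0.5203, -0.1611, 0.0768]
orientation: [-2.25, -2.193, -0.0]
contact_force: [0.5, -2.5, 1.6]
grip_width: 0.0001
gripper_force: 1.2
```

{"api": "move_arm", "payload": {
  "commands": [
    {"delta_pos": [0.0015,0,0],"twist": [0,0,0],"fingers": 0},
    {"delta_pos": [0.003,0,0],"twist": [0,0,0],"fingers": 0}
  ]
}}

```text
t: 7.15
tool_pos: [0.5203, -0.1583, 0.0768]
orientation: [2.25, 2.192, 0.0]
contact_force: [1.0, -2.5, 1.4]
grip_width: 0.0001
gripper_force: 1.5
```

{"api": "move_arm", "payload": {
  "commands": [
    {"delta_pos": [0.0015,0,0],"twist": [0,0,0],"fingers": 0},
    {"delta_pos": [0.0015,0,0],"twist": [0,0,0],"fingers": 0}
  ]
}}

```text
t: 7.4
tool_pos: [0.5204, -0.1568, 0.0768]
orientation: [2.25, 2.192, -0.0]
contact_force: [1.2, -3.3, 2.2]
grip_width: 0.0001
gripper_force: 1.6
```

{"api": "move_arm", "payload": {
  "commands": [
    {"delta_pos": [0.0015,0,0],"twist": [0,0,0],"fingers": 0},
    {"delta_pos": [0.003,0,0],"twist": [0,0,0],"fingers": 0}
  ]
}}

```text
t: 7.65
tool_pos: [0.5204, -0.156, 0.0771]
orientation: [2.25, 2.189, -0.002]
contact_force: [-0.5, -10.8, 3.1]
grip_width: 0.0004
gripper_force: 4.5
```

{"api": "move_arm", "payload": {
  "commands": [
    {"delta_pos": [0.0015,0,0],"twist": [0,0,0],"fingers": 0},
    {"delta_pos": [0.0015,0,0],"twist": [0,0,0],"fingers": 0}
  ]
}}

```text
t: 7.9
tool_pos: [0.5204, -0.1555, 0.0773]
orientation: [2.251, 2.188, -0.003]
contact_force: [0.2, -11.8, 3.9]
grip_width: -0.0
gripper_force: 5.0
```

The hard stop is felt (the force jumps from 3 to 12 N without advance). One firmer press, then back off, lift and check numerically.

{"api": "move_arm", "payload": {
  "commands": [
    {"delta_pos": [0.0015,0,0],"twist": [0,0,0],"fingers": 0},
    {"delta_pos": [0.0015,0,0],"twist": [0,0,0],"fingers": 0}
  ]
}}

```text
t: 8.15
tool_pos: [0.5205, -0.1549, 0.0775]
orientation: [2.251, 2.186, -0.004]
contact_force: [1.2, -13.5, 5.6]
grip_width: -0.0001
gripper_force: 6.1
```

{"api": "move_arm", "payload": {
  "commands": [
    {"delta_pos": [-0.012,0,0],"twist": [0,0,0],"fingers": 0},
    {"delta_pos": [-0.024,0,0],"twist": [0,0,0],"fingers": 0},
    {"delta_pos": [-0.024,0,-0.04],"twist": [0,0,0],"fingers": 0},
    {"delta_pos": [-0.024,0,-0.08],"twist": [0,0,0],"fingers": 0.04},
    {"delta_pos": [-0.024,0,-0.11],"twist": [0,0,0],"fingers": 0.05},
    {"delta_pos": [-0.024,0,-0.11],"twist": [0,0,0],"fingers": 0.05}
  ]
}}

```text
t: 8.9
tool_pos: [0.5211, -0.1749, 0.1888]
orientation: [2.248, 2.191, 0.003]
contact_force: [-0.2, 0.5, -0.6]
grip_width: 0.0497
gripper_force: 0.0
```

```bash
python3 - <<'E'
from h import *
import cv2
go([.556,.150,.19],1.17)
for n in("top","side"):
    cv2.imwrite(f"pics/{n}2.png",arm.snapshot(n)[:,:,::-1])
t0=cv2.imread("pics/side0.png")
t2=cv2.imread("pics/side2.png")
# knob patch from the first pic matched in the present one (side view)
def m(a,b,u,v,w,h,name):
    p=cv2.cvtColor(a,6)[v:v+h,u:u+w]; r=cv2.matchTemplate(cv2.cvtColor(b,6)[v-35:v+h+15,u-12:u+w+12],p,cv2.TM_CCOEFF_NORMED); _,s,_,l=cv2.minMaxLoc(r); print(name,"shift",l[0]-12,l[1]-35,"score",round(s,2))
m(t0,t2,263,266,14,14,"knob side")
print("expected 40mm shift",proj("side",[.519,-.137,.115])-proj("side",[.518,-.178,.115]))
a=cv2.imread("pics/top0.png");b=cv2.imread("pics/top2.png")
print("top rows v=214..221 mean, u=300..372")
for i in(a,b): print(cv2.cvtColor(i,6)[215:222,300:374:2].mean(0).astype(int).tolist())
E
```

```text
d [0.3257, 0.0266, -0.0013] tw [0.0026, 0.0025, -1.1958] pos [ 0.5211 -0.1749  0.1888] F [-0.2  0.5 -0.6] q [ 0.68  0.16 -0.48  1.7   0.08  1.29  0.15] w 0.0497 t 8.9
knob side shift 1 -14 score 0.64
expected 40mm shift [  1.47248056 -15.90048539]
top rows v=214..221 mean, u=300..372
[100, 101, 109, 128, 123, 122, 126, 119, 115, 108, 92, 95, 102, 114, 129, 115, 105, 105, 99, 123, 109, 106, 106, 105, 105, 104, 105, 107, 107, 104, 76, 66, 98, 109, 108, 117, 119]
[118, 118, 114, 124, 125, 145, 150, 141, 120, 119, 115, 113, 122, 135, 152, 137, 126, 125, 117, 145, 128, 122, 88, 90, 121, 130, 131, 139, 120, 100, 86, 83, 83, 83, 83, 80, 82]
```

The knob moved about 36 mm and now stands at y≈-0.1425, about 14 mm short of the staple (expected 13.5). With the hard stop felt as well, the bolt is home. Next is the switch.

{"api": "move_arm", "payload": {
  "commands": [
    {"delta_pos": [0.036,0.003,0],"twist": [0,0,-0.133],"fingers": 0.06},
    {"delta_pos": [0.072,0.006,0],"twist": [0,0,-0.266],"fingers": 0.06},
    {"delta_pos": [0.108,0.009,0],"twist": [0,0,-0.399],"fingers": 0.06},
    {"delta_pos": [0.145,0.012,0],"twist": [0,0,-0.532],"fingers": 0.06},
    {"delta_pos": [0.181,0.015,0],"twist": [0,0,-0.665],"fingers": 0.06},
    {"delta_pos": [0.217,0.018,0],"twist": [0,0,-0.798],"fingers": 0.06},
    {"delta_pos": [0.253,0.021,0],"twist": [0,0,-0.931],"fingers": 0.06},
    {"delta_pos": [0.29,0.024,0],"twist": [0,0,-1.064],"fingers": 0.06}
  ]
}}

```text
t: 10.0
tool_pos: [0.5506, 0.1154, 0.1851]
orientation: [-0.82, -3.03, 0.001]
contact_force: [-0.4, 0.5, -0.2]
grip_width: 0.0598
gripper_force: 0.0
```

```bash
python3 -c "
from h import *
go([.556,.1495,.19],1.17)"
```

```text
d [0.0125, 0.0322, -0.0049] tw [-0.0011, -0.0023, -0.1277] pos [0.5506 0.1154 0.1851] F [-0.4  0.5 -0.2] q [ 0.38  0.24 -0.78  1.66  0.18  1.31  0.62] w 0.0598 t 10.0
```

{"api": "move_arm", "payload": {
  "commands": [
    {"delta_pos": [0.006,0.016,0],"twist": [0,0,-0.064],"fingers": 0.06},
    {"delta_pos": [0.0125,0.032,0],"twist": [0,0,-0.128],"fingers": 0.06},
    {"delta_pos": [0.0125,0.032,0.04],"twist": [0,0,-0.128],"fingers": 0.06},
    {"delta_pos": [0.0125,0.032,0.075],"twist": [0,0,-0.128],"fingers": 0.06},
    {"delta_pos": [0.0125,0.032,0.095],"twist": [0,0,-0.128],"fingers": 0.06},
    {"delta_pos": [0.0125,0.032,0.105],"twist": [0,0,-0.128],"fingers": 0.06},
    {"delta_pos": [0.0125,0.032,0.105],"twist": [0,0,-0.128],"fingers": 0.06}
  ]
}}

```text
t: 10.88
tool_pos: [0.557, 0.1483, 0.0818]
orientation: [-0.632, -3.077, -0.0]
contact_force: [0.2, 0.6, 0.3]
grip_width: 0.0602
gripper_force: 0.0
```

```bash
python3 -c "
from h import *
import cv2
go([.556,.1495,.055],1.17)
for n in ('top','side'): cv2.imwrite(f'pics/{n}3.png',arm.snapshot(n)[:,:,::-1])
a=cv2.cvtColor(cv2.imread('pics/side3.png'),6)
print('tcp',proj('side',arm.observe()['tool_pos']).round(1),'bar top',proj('side',[.556,.1495,.093]).round(1))
for v in range(150,206,3): print(v,a[v,264:322:2].tolist())
"
```

```text
d [0.0014, 0.0007, 0.0268] tw [-0.0, -0.0002, -0.0043] pos [0.557  0.1483 0.0818] F [0.2 0.6 0.3] q [ 0.31  0.37 -0.78  1.75  0.29  1.14  0.61] w 0.0602 t 10.88
tcp [291.  187.9] bar top [290.3 184. ]
150 [161, 164, 154, 151, 148, 74, 23, 36, 37, 27, 22, 90, 143, 125, 30, 27, 23, 27, 22, 79, 147, 152, 159, 163, 161, 139, 149, 157, 153]
153 [147, 167, 183, 174, 159, 98, 22, 26, 28, 25, 20, 39, 35, 29, 25, 22, 25, 25, 76, 164, 175, 179, 173, 160, 143, 142, 144, 136, 135]
156 [158, 156, 153, 144, 150, 136, 23, 47, 38, 22, 23, 94, 80, 26, 41, 22, 27, 22, 49, 120, 125, 140, 129, 123, 117, 114, 110, 117, 115]
159 [142, 136, 132, 126, 129, 115, 25, 25, 31, 26, 24, 37, 35, 45, 49, 24, 25, 24, 62, 180, 184, 172, 164, 164, 153, 159, 156, 169, 169]
162 [171, 169, 158, 151, 146, 122, 31, 28, 31, 33, 25, 23, 24, 84, 67, 26, 24, 24, 52, 134, 150, 150, 151, 157, 150, 138, 134, 131, 146]
165 [54, 81, 170, 173, 155, 172, 141, 127, 76, 21, 26, 25, 56, 111, 99, 23, 19, 18, 71, 158, 168, 175, 176, 162, 154, 144, 140, 154, 155]
168 [13, 31, 128, 153, 169, 161, 155, 156, 130, 25, 24, 27, 79, 113, 150, 91,
[... 1013 characters left out ...]
7, 164, 162, 157]
192 [74, 71, 88, 137, 152, 150, 117, 115, 99, 22, 17, 14, 17, 16, 15, 15, 17, 13, 80, 154, 158, 158, 155, 158, 160, 146, 147, 148, 146]
195 [149, 152, 161, 160, 128, 92, 74, 79, 96, 26, 17, 18, 16, 15, 12, 13, 17, 13, 80, 157, 154, 157, 156, 153, 151, 146, 121, 148, 148]
198 [167, 165, 159, 110, 89, 91, 91, 107, 123, 24, 16, 22, 21, 20, 17, 19, 20, 15, 130, 219, 156, 157, 157, 159, 142, 85, 106, 152, 151]
201 [169, 152, 102, 90, 91, 90, 89, 89, 114, 120, 72, 43, 19, 17, 16, 27, 50, 111, 201, 163, 155, 156, 156, 140, 80, 67, 115, 153, 146]
204 [132, 92, 93, 92, 89, 91, 89, 89, 89, 92, 100, 109, 120, 127, 123, 112, 106, 113, 156, 157, 157, 156, 136, 82, 67, 66, 114, 148, 147]
```

{"api": "move_arm", "payload": {
  "commands": [
    {"delta_pos": [0.001,0.001,0.01],"twist": [0,0,0],"fingers": 0.06},
    {"delta_pos": [0.001,0.001,0.018],"twist": [0,0,0],"fingers": 0.06},
    {"delta_pos": [0.001,0.001,0.025],"twist": [0,0,0],"fingers": 0.06},
    {"delta_pos": [0.001,0.001,0.03],"twist": [0,0,0],"fingers": 0.06},
    {"delta_pos": [0.001,0.001,0.03],"twist": [0,0,0],"fingers": 0.06}
  ]
}}

```text
t: 11.6
tool_pos: [0.5561, 0.1496, 0.0512]
orientation: [-0.631, -3.077, 0.0]
contact_force: [0.1, 0.7, -0.7]
grip_width: 0.0597
gripper_force: 0.0
```

```bash
python3 -c "
from h import *
import cv2
go([.556,.1495,.05],1.17)
cv2.imwrite('pics/side4.png',arm.snapshot('side')[:,:,::-1])
a=cv2.cvtColor(cv2.imread('pics/side4.png'),6);b=cv2.cvtColor(cv2.imread('pics/side0.png'),6)
print(proj('side',[.544,.121,.07]).round(1),proj('side',[.544,.121,.052]).round(1))
for v in range(172,206,2): print(v,a[v,276:310:2].tolist(),b[v,276:310:2].tolist())
"
```

```text
d [0.0, -0.0002, 0.0012] tw [-0.0003, -0.0007, -0.004] pos [0.5561 0.1496 0.0512] F [ 0.1  0.7 -0.7] q [ 0.29  0.41 -0.76  1.78  0.31  1.08  0.58] w 0.0597 t 11.6
[285.3 198.6] [285.3 205. ]
172 [21, 29, 29, 25, 24, 33, 29, 77, 57, 21, 19, 23, 72, 137, 172, 168, 152] [155, 124, 142, 155, 152, 157, 157, 160, 159, 108, 75, 88, 93, 128, 163, 159, 144]
174 [26, 32, 33, 31, 21, 22, 29, 92, 61, 21, 24, 25, 69, 142, 182, 181, 181] [107, 73, 137, 156, 151, 155, 157, 162, 163, 108, 74, 87, 89, 133, 173, 171, 171]
176 [31, 26, 27, 26, 23, 27, 31, 109, 67, 18, 22, 24, 71, 154, 190, 189, 190] [66, 69, 127, 155, 152, 156, 157, 164, 164, 111, 71, 86, 89, 146, 180, 180, 178]
178 [66, 62, 45, 21, 25, 31, 80, 134, 148, 67, 40, 42, 82, 156, 191, 191, 192] [67, 68, 125, 154, 154, 156, 159, 162, 161, 106, 69, 83, 85, 148, 181, 182, 183]
180 [63, 70, 56, 23, 26, 38, 89, 138, 163, 92, 79, 85, 94, 156, 182, 173, 160] [57, 68, 122, 152, 154, 156, 160, 165, 152, 85, 74, 84, 87, 146, 174, 164, 152]
182 [32, 53, 70, 25, 26, 38, 89, 135, 176, 111, 83, 92, 95, 100, 98, 93, 93] [31, 54, 133, 136, 122, 139, 150, 1
[... 1073 characters left out ...]
 16, 15, 15, 18, 14, 16, 86, 173, 148, 148, 148]
198 [89, 108, 122, 25, 18, 21, 19, 17, 21, 20, 16, 17, 130, 220, 156, 158, 158] [149, 162, 179, 29, 30, 31, 27, 29, 24, 19, 20, 19, 124, 207, 148, 150, 149]
200 [91, 95, 129, 86, 28, 20, 16, 19, 21, 15, 17, 62, 174, 191, 157, 157, 158] [151, 150, 196, 136, 29, 25, 28, 28, 26, 25, 23, 89, 206, 181, 147, 149, 147]
202 [89, 89, 95, 127, 117, 95, 69, 67, 67, 75, 102, 126, 136, 157, 157, 158, 157] [150, 148, 147, 184, 169, 116, 112, 113, 113, 114, 150, 199, 162, 147, 148, 147, 148]
204 [93, 89, 89, 93, 99, 110, 121, 129, 123, 112, 106, 96, 127, 158, 158, 157, 139] [151, 149, 149, 149, 147, 159, 168, 182, 176, 159, 162, 150, 147, 150, 148, 146, 130]
```

The near finger's open tip measures z≈0.089 with the bar top at 0.093 and no contact. I'll lower 9 mm and close gently.

{"api": "move_arm", "payload": {
  "commands": [
    {"delta_pos": [0,0,0.005],"twist": [0,0,0],"fingers": 0.06},
    {"delta_pos": [0,0,0.009],"twist": [0,0,0],"fingers": 0.06},
    {"delta_pos": [0,0,0.009],"twist": [0,0,0],"fingers": 0.03},
    {"delta_pos": [0,0,0.009],"twist": [0,0,0],"fingers": 0.022}
  ],
  "grip_force": 40
}}

```text
t: 12.15
tool_pos: [0.5563, 0.1498, 0.0427]
orientation: [-0.632, -3.077, -0.0]
contact_force: [-0.4, -0.8, -0.6]
grip_width: 0.0245
gripper_force: 0.0
```

{"api": "move_arm", "payload": {
  "commands": [
    {"delta_pos": [0,0,0],"twist": [0,0,0],"fingers": 0.005},
    {"delta_pos": [0,0,0],"twist": [0,0,0],"fingers": 0.005},
    {"delta_pos": [0,0,0],"twist": [0,0,0],"fingers": 0.005}
  ]
}}

```text
t: 12.52
tool_pos: [0.5567, 0.1505, 0.0431]
orientation: [0.631, 3.077, 0.002]
contact_force: [1.3, 5.3, 0.7]
grip_width: 0.013
gripper_force: 44.0
```

```bash
python3 -c "
from h import *
go([.556,.1495,.042],1.17)
import cv2
cv2.imwrite('pics/side5.png',arm.snapshot('side')[:,:,::-1])
a=cv2.cvtColor(cv2.imread('pics/side5.png'),6)
for v in range(180,206,2): print(v,a[v,276:310:2].tolist())
print(arm.observe()['wrist_torque'])"
```

```text
d [0.0003, -0.0012, 0.0011] tw [0.0013, 0.0005, -0.0035] pos [0.5567 0.1505 0.0431] F [1.3 5.3 0.7] q [ 0.29  0.42 -0.76  1.79  0.32  1.07  0.58] w 0.013 t 12.53
180 [63, 71, 129, 161, 129, 27, 24, 32, 89, 54, 56, 90, 92, 157, 182, 174, 160]
182 [35, 57, 140, 142, 100, 27, 28, 31, 87, 53, 55, 93, 95, 99, 99, 96, 93]
184 [29, 68, 139, 62, 45, 28, 24, 34, 90, 51, 52, 87, 97, 108, 109, 139, 146]
186 [133, 150, 130, 23, 26, 26, 26, 30, 88, 53, 19, 32, 98, 164, 166, 169, 160]
188 [142, 154, 137, 33, 36, 33, 27, 28, 88, 52, 18, 15, 85, 161, 165, 168, 161]
190 [115, 145, 130, 28, 35, 70, 63, 59, 90, 41, 15, 16, 81, 156, 159, 166, 158]
192 [106, 91, 81, 24, 15, 22, 40, 56, 54, 24, 15, 15, 79, 155, 159, 157, 156]
194 [85, 87, 83, 27, 15, 13, 14, 18, 16, 13, 15, 14, 78, 154, 156, 158, 157]
196 [84, 92, 111, 19, 20, 16, 17, 18, 14, 15, 15, 12, 90, 183, 157, 157, 157]
198 [91, 107, 122, 27, 18, 19, 18, 18, 21, 19, 18, 12, 130, 219, 156, 158, 158]
200 [92, 93, 130, 85, 28, 16, 16, 20, 19, 18, 15, 61, 173, 190, 157, 158, 157]
202 [91, 90, 96, 128, 117, 94, 69, 69, 67, 75, 101, 128, 130, 158, 157, 157, 155]
204 [91, 89, 90, 91, 100, 109, 119, 129, 123, 111, 108, 94, 101, 148, 158, 156, 138]
[ 0.93206718 -0.3460651  -0.00562475]
```

The bar is gripped (13 mm, 44 N, overlap ~20 mm). Twisting clockwise, which is + about tool z because the tool points down.

{"api": "move_arm", "payload": {
  "commands": [
    {"delta_pos": [0,0,0],"twist": [0,0,0.13],"fingers": 0.005},
    {"delta_pos": [0,0,0],"twist": [0,0,0.26],"fingers": 0.005},
    {"delta_pos": [0,0,0],"twist": [0,0,0.39],"fingers": 0.005},
    {"delta_pos": [0,0,0],"twist": [0,0,0.52],"fingers": 0.005},
    {"delta_pos": [0,0,0],"twist": [0,0,0.65],"fingers": 0.005},
    {"delta_pos": [0,0,0],"twist": [0,0,0.78],"fingers": 0.005},
    {"delta_pos": [0,0,0],"twist": [0,0,0.9],"fingers": 0.005},
    {"delta_pos": [0,0,0],"twist": [0,0,0.98],"fingers": 0.005}
  ]
}}

```text
t: 13.58
tool_pos: [0.5564, 0.1504, 0.0431]
orientation: [-2.009, -2.415, -0.001]
contact_force: [0.7, 3.3, 2.2]
grip_width: 0.0128
gripper_force: 44.1
```

```bash
python3 -c "
from h import *
go([.556,.1495,.042],1.17)
print(arm.observe()['wrist_torque'])"
```

```text
d [-0.0008, -0.0006, 0.0011] tw [0.0008, -0.0002, -0.9866] pos [0.5564 0.1504 0.0431] F [0.7 3.3 2.2] q [ 0.14  0.37 -0.58  1.79  0.23  1.05 -0.34] w 0.0128 t 13.57
[ 0.80978878 -0.05941128  0.19995049]
```

{"api": "move_arm", "payload": {
  "commands": [
    {"delta_pos": [0,0,0],"twist": [0,0,0.04],"fingers": 0.005},
    {"delta_pos": [0,0,0],"twist": [0,0,0.08],"fingers": 0.005},
    {"delta_pos": [0,0,0],"twist": [0,0,0.1],"fingers": 0.005},
    {"delta_pos": [0,0,0],"twist": [0,0,0.1],"fingers": 0.005}
  ]
}}

```text
t: 14.08
tool_pos: [0.5565, 0.1504, 0.0431]
orientation: [2.122, 2.316, 0.001]
contact_force: [-0.4, 4.5, 4.7]
grip_width: 0.0123
gripper_force: 44.7
```

```bash
python3 -c "
from h import *
go([.556,.1495,.042],1.17)
print(arm.observe()['wrist_torque'])"
```

```text
d [-0.0008, -0.0005, 0.0011] tw [0.0008, -0.0001, -1.0827] pos [0.5565 0.1504 0.0431] F [-0.4  4.5  4.7] q [ 0.13  0.37 -0.56  1.79  0.22  1.04 -0.43] w 0.0123 t 14.07
[1.02570343 0.12381206 0.52753653]
```

The torque rose to 0.53 N m against 0.16 from the spring, so it is at the hard stop. Hold for 1 s, then release by opening.

{"api": "move_arm", "payload": {
  "commands": [
    {"delta_pos": [0,0,0],"twist": [0,0,0.03],"fingers": 0.005},
    {"delta_pos": [0,0,0],"twist": [0,0,0.03],"fingers": 0.005},
    {"delta_pos": [0,0,0],"twist": [0,0,0.03],"fingers": 0.005},
    {"delta_pos": [0,0,0],"twist": [0,0,0.03],"fingers": 0.005},
    {"delta_pos": [0,0,0],"twist": [0,0,0.03],"fingers": 0.005},
    {"delta_pos": [0,0,0],"twist": [0,0,0.03],"fingers": 0.005},
    {"delta_pos": [0,0,0],"twist": [0,0,0.03],"fingers": 0.005},
    {"delta_pos": [0,0,0],"twist": [0,0,0.03],"fingers": 0.005}
  ]
}}

```text
t: 15.08
tool_pos: [0.5564, 0.1504, 0.0431]
orientation: [2.157, 2.284, 0.001]
contact_force: [0.2, 4.2, 5.3]
grip_width: 0.013
gripper_force: 48.2
```

```bash
python3 -c "
from h import *
go([.556,.1495,.042],1.17)
print(arm.observe()['wrist_torque'])"
```

```text
d [-0.0009, -0.0005, 0.0011] tw [0.0008, -0.0001, -1.1126] pos [0.5564 0.1504 0.0431] F [0.2 4.2 5.3] q [ 0.13  0.37 -0.56  1.79  0.22  1.04 -0.46] w 0.013 t 15.07
[1.0656626  0.14078641 0.97289944]
```

{"api": "move_arm", "payload": {
  "commands": [
    {"delta_pos": [0,0,0],"twist": [0,0,0],"fingers": 0.085},
    {"delta_pos": [0,0,0],"twist": [0,0,0],"fingers": 0.085},
    {"delta_pos": [0,0,-0.03],"twist": [0,0,0],"fingers": 0.085},
    {"delta_pos": [0,0,-0.07],"twist": [0,0,0],"fingers": 0.085},
    {"delta_pos": [0,0,-0.12],"twist": [0,0,0],"fingers": 0.085},
    {"delta_pos": [0,0,-0.16],"twist": [0,0,0],"fingers": 0.085},
    {"delta_pos": [0,0,-0.18],"twist": [0,0,0],"fingers": 0.085}
  ]
}}

```text
t: 15.95
tool_pos: [0.5567, 0.1487, 0.2247]
orientation: [2.159, 2.28, 0.001]
contact_force: [0.3, -0.8, -1.1]
grip_width: 0.0851
gripper_force: 0.0
```

The torque was 0.97 N m at the stop while held. Now to check that the switch sprang back and the bolt is still home.

```bash
python3 -c "
from h import *
import cv2
for n in('side','top'): cv2.imwrite(f'pics/{n}6.png',arm.snapshot(n)[:,:,::-1])
g=lambda f:cv2.cvtColor(cv2.imread('pics/'+f),6)
a,b=g('side0.png'),g('side6.png')
for v in(180,184,188,194,200): print(v,a[v,278:306:2].tolist(),b[v,278:306:2].tolist())
print(g('top0.png')[215:222,300:374:2].mean(0).astype(int).tolist());print(g('top6.png')[215:222,300:374:2].mean(0).astype(int).tolist())
for n,r in dict(marker=(295,315,178,242),driver=(282,300,280,368),pad=(276,300,240,268),hex=(124,146,330,370)).items():
  p,q=[cv2.imread('pics/'+f)[r[0]:r[1],r[2]:r[3]].astype(int) for f in('top0.png','top6.png')]; print(n,np.abs(p-q).mean().round(1))
"
```

```text
180 [68, 122, 152, 154, 156, 160, 165, 152, 85, 74, 84, 87, 146, 174] [70, 126, 157, 157, 160, 163, 170, 156, 89, 75, 86, 92, 152, 178]
184 [64, 131, 66, 70, 75, 94, 95, 101, 87, 71, 82, 92, 103, 103] [66, 135, 60, 50, 49, 75, 85, 103, 87, 73, 86, 94, 106, 107]
188 [146, 130, 32, 15, 13, 18, 16, 13, 18, 18, 19, 80, 153, 156] [150, 132, 31, 14, 15, 15, 16, 19, 15, 18, 15, 81, 157, 161]
194 [142, 137, 39, 17, 7, 12, 14, 13, 18, 16, 14, 75, 144, 150] [109, 108, 39, 15, 11, 16, 15, 16, 13, 14, 11, 77, 150, 153]
200 [150, 196, 136, 29, 25, 28, 28, 26, 25, 23, 89, 206, 181, 147] [90, 125, 82, 25, 18, 14, 16, 20, 16, 17, 59, 122, 112, 109]
[100, 101, 109, 128, 123, 122, 126, 119, 115, 108, 92, 95, 102, 114, 129, 115, 105, 105, 99, 123, 109, 106, 106, 105, 105, 104, 105, 107, 107, 104, 76, 66, 98, 109, 108, 117, 119]
[123, 122, 117, 128, 129, 149, 155, 144, 123, 122, 118, 117, 125, 140, 156, 141, 129, 129, 121, 149, 133, 126, 91, 93, 126, 133, 135, 148, 149, 149, 148, 148, 148, 149, 149, 146, 144]
marker 27.5
driver 18.6
pad 42.2
hex 17.8
```

```bash
python3 -c "
from station import arm
print(arm.close_job())"
```

```text
the job is handed in; nothing more can be done
None
```

The job is handed in at about 16 s: I slid the bolt home to its hard stop, then turned the switch clockwise to its stop, held it there 1 s and let it spring back; I moved nothing else.

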